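# Load the tape caddy and lift it off the desk

## Task

Slide the red roll of tape down over the post of the tape caddy until it lies flat on the caddy's foot, let go of it, then take the caddy by its post and lift it, roll and all, so that I can wipe the desk under it. Finish while still holding the loaded caddy in the air, level and steady, with its foot 12 cm or more above the desk. Do not tip the caddy over, and leave the blue roll, the mug and the book where they are.

Things in the scene. Friction and masses are not known exactly. Their poses are not given: they have to be found in the camera images.
- caddy: Loose tape caddy standing on the desk, 0.2 to 0.45 kg: a round white weighted foot, 100 mm across and 14 mm high, with a dark steel round post fixed upright at its centre, 20 mm in diameter, rising to 76 mm above the desk (its top 6 mm narrows to 12 mm across to lead the roll on). Origin: centre of the foot's underside; z runs up along the post. With a roll seated, the bare post from 38 to 76 mm is the handle.
- post_top (a point): Centre of the top face of the caddy's post, 76 mm above the caddy's underside.
- red_roll_center (a point): Red roll of tape with a brown cardboard core, lying flat on the desk, about 0.06 kg, rigid: a ring 56 mm outside diameter, 25 mm hole, 24 mm high. The point is its centre, half-way up (12 mm above its underside); z is the ring's axis. Seated on the caddy this point is 26 mm above the caddy's underside. The hole has about 2.5 mm of play all round on the post.
- blue_roll_center (a point): Blue roll of tape, same size and shape as the red one; stays where it is. The point is its centre, half-way up. Red and blue may lie either side of the caddy.
- mug: Loose white mug, 78 mm across, 85 mm high, handle to its own +y; stays where it is. Origin: centre of its underside.
- book: Loose closed green book lying flat, 120 x 180 x 27 mm (x, y, z); stays where it is. Origin: centre of its underside.
Mind the look-alikes: they are no part of the job. What is shaped like the caddy but yellow is not meant.

How it is judged (in metres and radians):
On the way, in this order (a step that is already met when the one before it is completed fails the run):
1. the red roll lies flat on the foot of the caddy, round its post, let go, while the caddy stands on the desk (z of red_roll_center in the frame of caddy between 0.022 and 0.031 m and x of red_roll_center in the frame of caddy between -0.005 and 0.005 m and y of red_roll_center in the frame of caddy between -0.005 and 0.005 m and height (world z) of caddy below 0.01 m and angle between caddy's own z axis and vertical below 0.1 rad and contact force between the fingers and red_roll below 0.1 N), for 0.1 s.
2. the loaded caddy is lifted clear of the desk (z of red_roll_center in the frame of caddy between 0.022 and 0.031 m and x of red_roll_center in the frame of caddy between -0.005 and 0.005 m and y of red_roll_center in the frame of caddy between -0.005 and 0.005 m and height (world z) of caddy above 0.1 m), for 0.2 s.
At the end, for the whole second after the job is handed in: Gripper holds the caddy (over 1 N), underside over 100 mm above the desk, tilt under 0.12 rad, moving under 20 mm/s and 0.15 rad/s, resting on nothing else; red roll round the post, its centre 22 to 31 mm above the caddy's underside and within 5 mm of the axis in x and y (all of step 2 and angle between caddy's own z axis and vertical below 0.12 rad and linear speed of caddy below 0.02 m/s and angular speed of caddy below 0.15 rad/s and contact force between the fingers and caddy above 1 N and contact force between each of mug, book and caddy below 0.1 N); the arm keeps its last pose, push and grip.
It fails at once if the caddy is tipped by more than 0.5 rad (angle between caddy's own z axis and vertical above 0.5 rad).
It fails at once if the blue roll is shifted by more than 3 cm (distance of blue_roll_center from where it was at the start of the episode above 0.03 m).
It fails at once if the mug is shifted by more than 3 cm (distance of mug from where it was at the start of the episode above 0.03 m).
It fails at once if the book is shifted by more than 3 cm (distance of book from where it was at the start of the episode above 0.03 m).
It also fails if it takes over 54 s, if anything falls off the work surface, if the arm or the gripper's body presses on something with over 40 N, if the wrist force passes 120 N, or if a joint passes its speed limit or range.

## Robot

A 6-joint arm with a two-finger parallel gripper is mounted at the origin on the work surface. World frame = base frame: x ahead of the robot, y to its left, z up, the work surface at z = 0. Lengths are in m, angles in degrees, forces in N, time in s.
With the tool pointing down it reaches from about 0.4 to 0.825 m from the base axis. Payload 7 kg.
Tool frame: the origin (TCP) lies midway between the tips of the shut fingers; the grasp point (between the pads) lies 19 mm behind it; x points along the fingers, z is the direction in which the jaws open and shut, and the axes are right-handed (so a half turn about x gives the same grasp; the last joint's range is limited). The gripper opens to 88 mm and grips with 3 to 60 N. Pads are 19 mm wide; open, the fingers measure 130 mm over their backs; the gripper's body (78 mm by 193 mm) begins 47 mm behind the grasp point.
Start: joints at [89.273, 20.546, 0.682, 0, -70.136, -16.507], TCP at [0.2, 0.645, 0.227] pointing down, gripper open.
Joint ranges: [-176.03, 176.03], [-82.01, 121.73], [-58.28, 71.71], [-173.87, 95.51], [-174.79, -0.11], [-173.66, 173.66]. Speed limits (degrees/s): [136.94, 136.94, 172.46, 180, 180, 180].

## Interface

Orientations are given as [roll, pitch, yaw] about the fixed x, y, z axes, in that order (R = Rz(yaw) Ry(pitch) Rx(roll)).
In Python, from plant import ctrl gives the robot as it stands. The module is installed in compiled form; this text tells all that it offers.
- The arm moves only by the tool servo_tool, never from a script. Its argument "deltas" is a list of rows, each a list of 3 entries, a list of its own where there are three numbers: the turn, a rotation vector about the tool's x, y, z in degrees, then the shift along the tool's x, y, z in cm, then the finger opening in cm, from 0 to 8.76. A call has 1 to 5 rows; each row is the pose to reach, as a shift and turn from the pose measured when the call began, along the tool's axes at that moment; what a row does not reach only later rows make up. A row lasts 1/10 s, in which the tool goes at most 50 mm and 8.59 degrees, less where a joint would pass 70% of its speed; a pose out of reach is approached as far as the arm can. A call with a gripper value outside its range is refused whole. The fingers move at their own pace and stop on an object; the grip force is fixed at half the most. Time passes only in rows, so rows that repeat a pose let the fingers close. It gives the time, the measured TCP pose, the force and the opening at its end, in the units of the state.
- ctrl.get_obs(): the state, without advancing time (a new reading comes with each control period).
- ctrl.snapshot(name): name is "side" or "top"; returns a dict with "image" (420x560x3 uint8, red, green, blue), "vertical_fov" (degrees; the focal length in pixels is half the picture's height over the tangent of half this angle, whatever the lens; pixels are square), "cx", "cy" (the principal point, pixels), "rvec" (rotation vector, rad) and "tvec" (3), from world to camera coordinates, as OpenCV has them. Camera axes: x right, y down, z forward; pixel columns grow to the right and rows downward; lengths in m; the calibration is good to about 2 mm. A picture is of the moment at which its call begins. There is no depth.
- ctrl.close_job(): hands the job in, once; it reports no verdict.
The state is a dict: "clock": time; "joint_pos": joint angles; "qvel": joint speeds; "tau": joint torques, N m; "tool_pos": TCP position; "orientation": TCP orientation; "force": force on the tool from outside, world axes, zero at the start; "moment": the same for the moment, N m; "opening": finger opening in m.
Only numpy, scipy, OpenCV 4.12 (cv2) and the standard library are available. Lean on these libraries where they do the work, as an engineer would, in place of code of your own. Each camera call takes 0.05 s, during which the arm holds its last target. There are 200 camera calls.

## Working session

There is one attempt and no reset: what is moved stays moved. The work goes in short steps, Python scripts to look and compute and a tool call to move; the robot and the scene stay as the last step left them, time stands still between calls to the robot, and variables do not carry over. Pictures are saved under pics/ and viewed, on a budget of 10 in all, crops included, one or two more only if the job needs it, and the job is handed in when it is done.

Besides the shell and the picture viewer there is one more tool, called after ">>>" as name(argument=value, ...) on one line, values as JSON. servo_tool: Moves the arm, as the interface text tells. Its arguments: {"type":"object","properties":{"deltas":{"type":"array","items":{"type":"array"}}},"required":["deltas"]}

```bash
mkdir -p pics
cat > h.py <<'E'
import numpy as np, cv2, json
from plant import ctrl
from scipy.spatial.transform import Rotation as Ro
def snap(n,f):
    s=ctrl.snapshot(n); cv2.imwrite(f'pics/{f}.png',s['image'][:,:,::-1])
    np.savez(f'pics/{f}.npz',**s); return s
def load(f): return dict(np.load(f'pics/{f}.npz'))
def cam(s):
    R=Ro.from_rotvec(np.ravel(s['rvec'])).as_matrix(); f=210/np.tan(np.radians(float(s['vertical_fov']))/2)
    return R,np.ravel(s['tvec']),f
def px(s,u,v,z):
    R,t,f=cam(s); d=R.T@np.array([(u-float(s['cx']))/f,(v-float(s['cy']))/f,1]); c=-R.T@t
    return c+d*(z-c[2])/d[2]
def proj(s,p):
    R,t,f=cam(s); q=R@np.array(p)+t; return q[:2]/q[2]*f+[float(s['cx']),float(s['cy'])]
def toolmove(goal,goalrpy=None):
    o=ctrl.get_obs(); R=Ro.from_euler('xyz',o['orientation'],degrees=True)
    print('t',o['clock'],'tcp',o['tool_pos'],o['orientation'],'op',o['opening'])
    print('shift cm',(R.inv().apply(np.array(goal)-o['tool_pos'])*100).round(2))
    if goalrpy is not None: print('turn',np.degrees((R.inv()*Ro.from_euler('xyz',goalrpy,degrees=True)).as_rotvec()).round(2))
E
python3 - <<'E'
from h import *
a=snap('top','top0');b=snap('side','side0')
for s in(a,b): print({k:s[k] for k in s if k!='image'}, s.keys())
print(ctrl.get_obs())
E
```

```text
{'vertical_fov': 44.68631537526244, 'cx': 288.1227635664968, 'cy': 211.0718496645356, 'rvec': array([ 2.12767984, -2.12147951,  0.196649  ]), 'tvec': array([-0.00389717,  0.54460312,  1.34213724])} dict_keys(['image', 'vertical_fov', 'cx', 'cy', 'rvec', 'tvec'])
{'vertical_fov': 53.417134863166524, 'cx': 288.62128961946587, 'cy': 212.94550361987595, 'rvec': array([ 2.20529282, -0.66177191,  0.28200799]), 'tvec': array([-0.44587111,  0.23581036,  0.7771341 ])} dict_keys(['image', 'vertical_fov', 'cx', 'cy', 'rvec', 'tvec'])
{'clock': 0.1, 'joint_pos': array([ 8.92709648e+01,  2.05873804e+01,  6.39484233e-01, -1.72345525e-02,
       -7.01343701e+01, -1.65056489e+01]), 'qvel': array([ 0.10133723, -0.17525657,  0.0393112 ,  0.007866  ,  0.008173  ,
       -0.09294597]), 'tau': array([-1.76483110e-03, -5.84165812e+01,  2.93750918e+01,  7.01556891e+00,
        1.01480915e-02, -5.33239995e-05]), 'tool_pos': array([0.19990681, 0.64427553, 0.22572089]), 'orientation': array([   5.36515557,   89.91615297, -101.87539669]), 'force': array([ 0.09187827, -0.21739265,  0.14265011]), 'moment': array([-0.01021045,  0.01931675, -0.01573823]), 'opening': 0.0878694739734115}
```

View pics/top0.png

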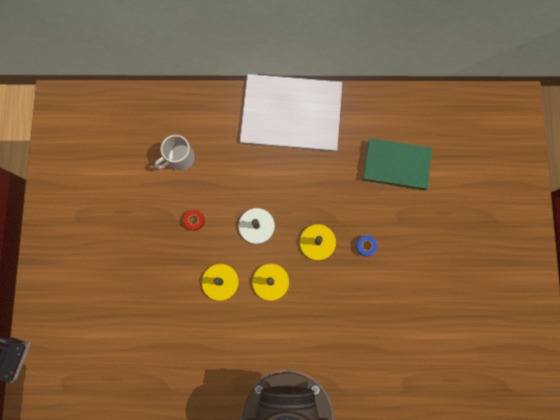

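View pics/side0.png

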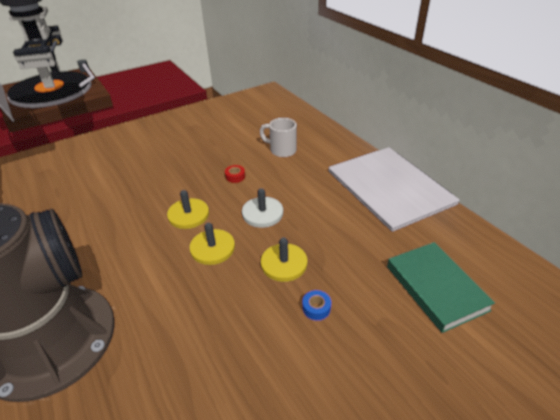

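The top view shows the white caddy at (257,226). The look-alikes are yellow caddies at (318,242), (220,282) and (270,282). The red roll is at (194,220) and the blue one at (367,245), with the mug at (177,153) and the book at (398,164). The side view agrees: the white caddy is at (263,211) and the red roll at (235,173). I choose the white caddy and the red roll, and I'll check both in a close crop while measuring.

Run:
```python
from h import *
s=load('top0');b=load('side0')
def cen(im,m,box):
    x0,y0,x1,y1=box; k=np.zeros(im.shape[:2],np.uint8); k[y0:y1,x0:x1]=m[y0:y1,x0:x1]
    cs=cv2.findContours(k,0,2)[0]; c=max(cs,key=cv2.contourArea); h=cv2.convexHull(c); return cv2.fitEllipse(h)
for n,q,rb,cb in(('top',s,(175,205,215,240),(230,200,285,250)),('side',b,(218,160,252,186),(235,190,290,230))):
    im=q['image'].astype(int); r,g,bl=im[...,0],im[...,1],im[...,2]
    er=cen(im,((r>120)&(g<50)&(bl<50)),rb); ec=cen(im,((r>140)&(bl>130)),cb)
    print(n,er,px(q,*er[0],.014),ec,px(q,*ec[0],.013))
print([px(s,u,v,z).round(3) for u,v,z in((255,223,.076),(177,150,.085),(318,242,.014),(220,282,.014),(270,282,.014),(367,245,.02),(398,164,.02))])
print([px(b,u,v,z).round(3) for u,v,z in((262,190,.076),)])
a=cv2.resize(s['image'][190:260,165:300],None,fx=5,fy=5,interpolation=2)
c=cv2.resize(b['image'][155:230,210:297],None,fx=4,fy=4,interpolation=2)
o=np.zeros((350,0,3)); c2=cv2.resize(b['image'][155:230,210:235],(120,350))
cv2.imwrite('pics/crop0.png',a[:,:,::-1])
```

```text
top ((193.37445068359375, 220.08447265625), (18.963388442993164, 19.746734619140625), 102.04086303710938) [0.5250731  0.26186136 0.014     ] ((256.2883605957031, 225.36721801757812), (35.20783233642578, 35.71879959106445), 51.26923751831055) [0.51083633 0.08626109 0.013     ]
side ((234.65843200683594, 173.49319458007812), (16.724695205688477, 19.73531150817871), 93.27153015136719) [0.52420087 0.25951286 0.014     ] ((262.2273864746094, 211.14483642578125), (30.30397605895996, 40.905296325683594), 87.73341369628906) [0.50758461 0.08130038 0.013     ]
[array([0.507, 0.086, 0.076]), array([0.706, 0.3  , 0.085]), array([ 0.465, -0.085,  0.014]), array([0.354, 0.183, 0.014]), array([0.354, 0.047, 0.014]), array([ 0.456, -0.22 ,  0.02 ]), array([ 0.687, -0.313,  0.02 ])]
[array([0.512, 0.083, 0.076])]
```

View pics/crop0.png

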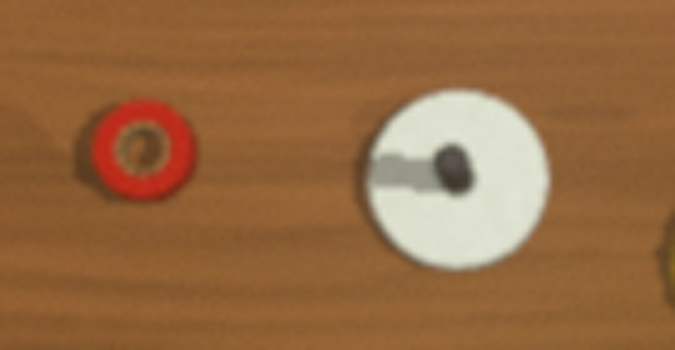

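The crop confirms both choices: a red ring with a brown core at crop (143,148), and a white foot with a dark post at (457,180).

Run:
```python
from h import *
toolmove([.525,.261,.10])
o=ctrl.get_obs(); print(Ro.from_euler('xyz',o['orientation'],degrees=True).as_matrix().round(3))
```

```text
t 0.1 tcp [0.19990681 0.64427553 0.22572089] [   5.36515557   89.91615297 -101.87539669] op 0.0878694739734115
shift cm [12.62 42.41 26.95]
[[-0.     0.955 -0.296]
 [-0.001 -0.296 -0.955]
 [-1.     0.     0.001]]
```

>>> servo_tool(deltas=[[[0,0,0],[1.2,4.0,2.5],8.7],[[0,0,0],[2.4,8.0,5.1],8.7],[[0,0,0],[3.5,12.0,7.6],8.7],[[0,0,0],[4.7,16.0,10.1],8.7],[[0,0,0],[5.9,20.0,12.7],8.7]])

```text
clock: 0.6
tool_pos: [0.354, 0.4619, 0.1663]
orientation: [2.4, 89.9, -104.8]
force: [0.8, 0.8, 0.4]
opening: 0.087
```

```bash
python3 -c "
from h import *
toolmove([.525,.261,.10],[0,90,-107.2])"
```

```text
t 0.6 tcp [0.35397689 0.46192029 0.16630958] [   2.42746268   89.89674519 -104.79069142] op 0.08703217375940134
shift cm [ 6.66 22.28 14.12]
turn [-0.02  0.1  -0.  ]
```

>>> servo_tool(deltas=[[[0,0,0],[1.3,4.2,2.7],8.7],[[0,0,0],[2.6,8.4,5.3],8.7],[[0,0,0],[3.9,12.6,8.0],8.7],[[0,0,0],[5.2,16.8,10.7],8.7],[[0,0,0],[6.5,21.0,13.3],8.7]])

```text
clock: 1.1
tool_pos: [0.5104, 0.2774, 0.1033]
orientation: [-0.6, 89.9, -107.8]
force: [0.1, 1.7, 0.3]
opening: 0.0873
```

```bash
python3 -c "
from h import *
toolmove([.525,.261,.05],[0,90,-107.2])"
```

```text
t 1.1 tcp [0.51042339 0.27735919 0.10325037] [  -0.61036477   89.89454643 -107.80681535] op 0.08726663482346254
shift cm [5.33 1.88 1.12]
turn [0.   0.11 0.  ]
```

>>> servo_tool(deltas=[[[0,0.1,0],[1.5,1.9,1.1],8.7],[[0,0.1,0],[3.5,1.9,1.1],8.7],[[0,0.1,0],[5.3,1.9,1.1],8.7],[[0,0.1,0],[5.3,1.9,1.1],8.7],[[0,0.1,0],[5.3,1.9,1.1],8.7]])

```text
clock: 1.6
tool_pos: [0.5252, 0.261, 0.0502]
orientation: [-17.5, 89.9, -124.7]
force: [-0.4, 0.3, 0.6]
opening: 0.0867
```

Run:
```python
from h import *
a=snap('top','top1');b=snap('side','side1')
toolmove([.525,.261,.005],[0,90,-107.2])
a=cv2.resize(a['image'][180:260,150:250],(500,400),interpolation=2)
b=cv2.resize(b['image'][130:210,195:253],(290,400),interpolation=2)
cv2.imwrite('pics/c1.png',np.hstack([a,b])[:,:,::-1])
```

```text
t 1.7 tcp [0.52568872 0.26180573 0.05126123] [141.44865549  89.92801709  34.2891089 ] op 0.08655267528322323
shift cm [ 4.63 -0.05  0.1 ]
turn [ 0.04 -0.06 -0.04]
```

View pics/c1.png

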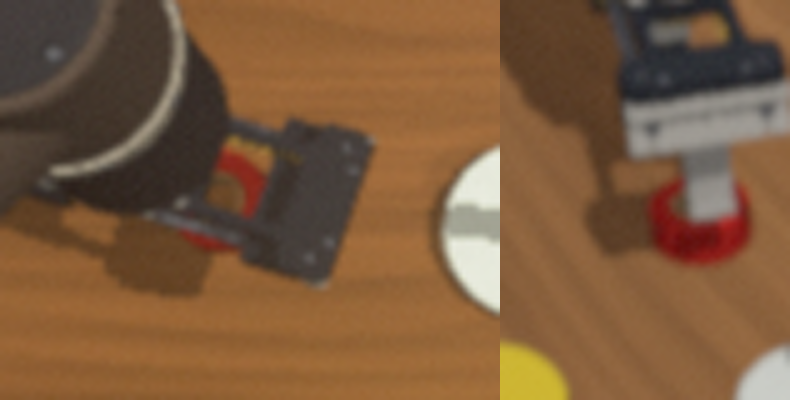

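The crop shows the open fingers straddling the red roll: its centre is at crop (700,222) on the side and the near finger tip is at (712,218). I'll descend and close.

>>> servo_tool(deltas=[[[0,0,0],[1.5,0,0.1],8.7],[[0,0,0],[3.0,0,0.1],8.7],[[0,0,0],[4.6,0,0.1],8.7],[[0,0,0],[4.6,0,0.1],8.7],[[0,0,0],[4.6,0,0.1],6.5]])

```text
clock: 2.2
tool_pos: [0.5258, 0.2614, 0.0062]
orientation: [138.4, 89.9, 31.3]
force: [0.1, 0.1, 0.5]
opening: 0.0828
```

>>> servo_tool(deltas=[[[0,0,0],[0,0,0],4.5],[[0,0,0],[0,0,0],4.5],[[0,0,0],[0,0,0],4.5],[[0,0,0],[0,0,0],4.5],[[0,0,0],[0,0,0],4.5]])

```text
clock: 2.7
tool_pos: [0.526, 0.2616, 0.0068]
orientation: [140.6, 89.8, 33.5]
force: [-1.6, -0.1, 5.5]
opening: 0.0556
```

>>> servo_tool(deltas=[[[0,0,0],[-2.0,0,0],4.5],[[0,0,0],[-5.0,0,0],4.5],[[0,0,0],[-8.0,0,0],4.5],[[0,0,0],[-11.0,0,0],4.5],[[0,0,0],[-11.0,0,0],4.5]])

```text
clock: 3.2
tool_pos: [0.5278, 0.263, 0.1212]
orientation: [143.3, 89.4, 36.2]
force: [0.3, 0.2, 0.5]
opening: 0.0561
```

Run:
```python
from h import *
a=snap('top','top2');b=snap('side','side2')
toolmove([.51,.085,.112],[0,90,-107.2])
o=ctrl.get_obs();print(Ro.from_euler('xyz',o['orientation'],degrees=True).as_matrix().round(3))
p=o['tool_pos'];print('proj',proj(a,p),proj(b,p))
a=cv2.resize(a['image'][180:260,150:250],(500,400),interpolation=2)
b=cv2.resize(b['image'][105:185,195:253],(290,400),interpolation=2)
cv2.imwrite('pics/c2.png',np.hstack([a,b])[:,:,::-1])
```

```text
t 3.3 tcp [0.52582152 0.26162583 0.11735241] [148.26687049  89.75262465  41.14276751] op 0.05585089293440372
shift cm [ 0.48  3.69 17.35]
turn [ 0.08 -0.21 -0.13]
[[ 0.003  0.956 -0.294]
 [ 0.003 -0.294 -0.956]
 [-1.     0.002 -0.004]]
proj [186.20990663 213.16466499] [230.86093975 140.24611605]
```

View pics/c2.png

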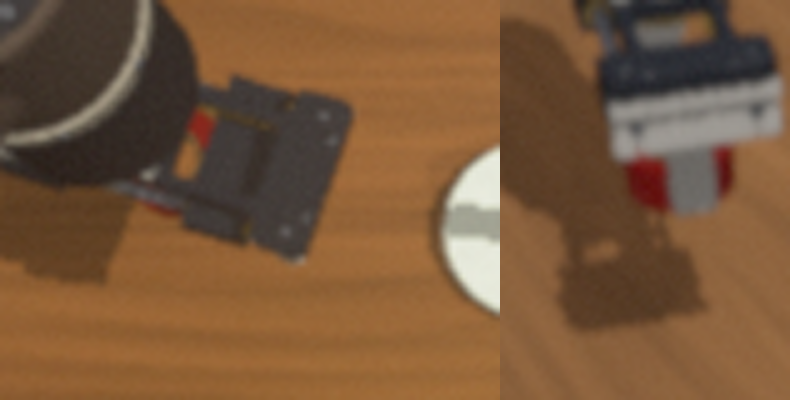

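The roll is held: red shows both sides of the near finger at crop x 627–733 in the side view. Next I'll estimate its offset along the pads by matching the silhouette.

```bash
cat >> h.py <<'E'
def redmask(im):
    im=im.astype(int); return (im[...,0]>90)&(im[...,1]<60)&(im[...,2]<60)
def ring(c,R,h0,h1,r=.028):
    a=np.linspace(0,2*np.pi,90); return np.array([R.apply([h,r*np.cos(t),r*np.sin(t)])+c for h in(h0,h1) for t in a])
def sil(s,c,R):
    pts=np.array([proj(s,p) for p in ring(c,R,-.012,.012)],np.float32); h=cv2.convexHull(pts)
    k=np.zeros((420*8,560*8),np.uint8); cv2.fillConvexPoly(k,(h*8).round().astype(int),1); return k
E
python3 - <<'E'
from h import *
b=load('side2'); o=ctrl.get_obs(); R=Ro.from_euler('xyz',o['orientation'],degrees=True)
m=redmask(b['image']); m[:, :215]=0;m[:,250:]=0;m[160:]=0;m[:115]=0
for y in range(130,152):
    c=np.where(m[y])[0]
    if len(c): print(y,c.min(),c.max(),end=' | ')
print()
p=o['tool_pos']
for dx in(-.008,-.005,-.002):
  for dy in(-.006,-.003,0,.003,.006):
    k=sil(b,p+R.apply([dx,dy,0]),R)
    out=[(y,)+tuple((np.where(k[8*y+4])[0][[0,-1]]/8-.5).round(1)) for y in(137,140,143)]
    print(dx,dy,out,'bottom',np.where(k.any(1))[0][-1]/8)
E
```

```text
135 238 240 | 136 238 240 | 137 222 240 | 138 219 240 | 139 219 241 | 140 219 241 | 141 220 241 | 142 219 240 | 143 219 239 | 144 220 228 | 145 221 228 | 146 221 228 | 147 226 227 | 
-0.008 -0.006 [(137, np.float64(216.5), np.float64(238.8)), (140, np.float64(217.0), np.float64(239.1)), (143, np.float64(217.4), np.float64(238.4))] bottom 147.75
-0.008 -0.003 [(137, np.float64(217.8), np.float64(239.9)), (140, np.float64(218.1), np.float64(240.2)), (143, np.float64(218.8), np.float64(239.2))] bottom 147.625
-0.008 0 [(137, np.float64(218.9), np.float64(241.0)), (140, np.float64(219.4), np.float64(241.4)), (143, np.float64(219.9), np.float64(240.2))] bottom 147.375
-0.008 0.003 [(137, np.float64(220.1), np.float64(242.1)), (140, np.float64(220.6), np.float64(242.5)), (143, np.float64(221.0), np.float64(241.2))] bottom 147.25
-0.008 0.006 [(137, np.float64(221.4), np.float64(243.4)), (140, np.float64(221.8), np.float64(243.6)), (143, np.float64(222.4), np.float64(242.2))] bottom 147.0
-0.005 -0.006 [(137, np.float64(216.5), np.float64(238.6)), (140, np.float64(217.0), np.float64(239.0))
[... 824 characters left out ...]
p.float64(217.4), np.float64(239.2))] bottom 149.875
-0.002 -0.003 [(137, np.float64(217.8), np.float64(239.8)), (140, np.float64(218.1), np.float64(240.1)), (143, np.float64(218.5), np.float64(240.4))] bottom 149.625
-0.002 0 [(137, np.float64(218.9), np.float64(241.0)), (140, np.float64(219.4), np.float64(241.2)), (143, np.float64(219.8), np.float64(241.5))] bottom 149.5
-0.002 0.003 [(137, np.float64(220.1), np.float64(242.1)), (140, np.float64(220.5), np.float64(242.5)), (143, np.float64(221.0), np.float64(242.5))] bottom 149.25
-0.002 0.006 [(137, np.float64(221.2), np.float64(243.2)), (140, np.float64(221.8), np.float64(243.6)), (143, np.float64(222.1), np.float64(243.8))] bottom 149.0
```

>>> servo_tool(deltas=[[[0,0,0],[0,0.8,4.0],4.5],[[0,0,0],[0,1.6,8.0],4.5],[[0,0,0],[0,2.4,11.0],4.5],[[0,0,0],[0,3.0,14.0],4.5],[[0,0,0],[0,3.4,16.0],4.5]])

```text
clock: 3.8
tool_pos: [0.5097, 0.0964, 0.1154]
orientation: [179.7, 89.9, 72.5]
force: [0.7, -0.5, 0.1]
opening: 0.0557
```

```bash
cat > fit.py <<'E'
from h import *
from scipy.optimize import minimize
def fit(n,box,test,r,z0,z1,x0):
    s=load(n); im=s['image'].astype(int); m=np.zeros((420,560),np.uint8); a,b,c,d=box
    m[b:d,a:c]=test(im)[b:d,a:c]; cs=max(cv2.findContours(m,0,2)[0],key=cv2.contourArea)
    h=cv2.convexHull(cs); M=np.zeros((d-b,c-a),np.uint8); cv2.fillConvexPoly(M,h-[a,b],1)
    t=np.linspace(0,2*np.pi,120)
    def mk(p):
        q=np.array([proj(s,[p[0]+r*np.cos(u),p[1]+r*np.sin(u),z]) for z in(z0,z1) for u in t],np.float32)
        k=np.zeros(((d-b)*8,(c-a)*8),np.uint8); cv2.fillConvexPoly(k,((cv2.convexHull(q)-[a-.5,b-.5])*8).round().astype(int),1)
        return cv2.resize(k.astype(np.float32),(c-a,d-b),interpolation=cv2.INTER_AREA)
    f=lambda p:((mk(p)-M)**2).sum()
    o=minimize(f,x0,method='Nelder-Mead',options=dict(initial_simplex=[x0,[x0[0]+.005,x0[1]],[x0[0],x0[1]+.005]],xatol=1e-4))
    return o.x.round(4),round(o.fun,1),int(M.sum())
if __name__=='__main__':
    W=lambda im:(im[...,0]>110)&(im[...,2]>95)
    print('caddy',fit('top0',(230,200,285,250),W,.05,0,.014,[.51,.085]),fit('side0',(235,190,290,232),W,.05,0,.014,[.51,.085]))
    print('red',fit('top0',(175,205,215,240),redmask,.028,0,.024,[.525,.261]),fit('side0',(218,160,252,186),redmask,.028,0,.024,[.525,.261]))
    toolmove([.51,.085,.112])
E
python3 fit.py
```

```text
caddy (array([0.5114, 0.087 ]), np.float64(29.9), 1074) (array([0.5115, 0.0869]), np.float64(59.9), 1089)
red (array([0.5259, 0.2632]), np.float64(22.4), 349) (array([0.5254, 0.2634]), np.float64(33.9), 295)
t 3.8 tcp [0.5096853  0.09643683 0.11536261] [179.67364028  89.90613743  72.48261288] op 0.05568080074097711
shift cm [0.33 0.37 1.08]
```

```bash
python3 -c "
from h import *
toolmove([.5113,.0868,.1],[0,90,-107.2])"
```

```text
t 3.8 tcp [0.5096853  0.09643683 0.11536261] [179.67364028  89.90613743  72.48261288] op 0.05568080074097711
shift cm [1.53 0.44 0.88]
turn [ 0.01 -0.09 -0.  ]
```

>>> servo_tool(deltas=[[[0,-0.1,0],[0.2,0.4,0.9],4.5],[[0,-0.1,0],[0.7,0.4,0.9],4.5],[[0,-0.1,0],[1.5,0.4,0.9],4.5],[[0,-0.1,0],[1.5,0.4,0.9],4.5],[[0,-0.1,0],[1.5,0.4,0.9],4.5]])

```text
clock: 4.3
tool_pos: [0.5107, 0.0872, 0.0997]
orientation: [-37.1, 89.9, -144.3]
force: [-0.4, -0.5, 0.3]
opening: 0.0558
```

Run:
```python
from h import *
b=snap('side','side3');snap('top','top3')
toolmove([.5113,.0868,.019],[0,90,-107.2])
o=ctrl.get_obs();p=o['tool_pos'];print(p,'proj',proj(b,p),proj(b,[.5113,.0868,.076]))
b=cv2.resize(b['image'][140:235,210:310],(800,760),interpolation=2)[:600]
cv2.imwrite('pics/c3.png',b[:,:,::-1])
```

```text
t 4.4 tcp [0.51103295 0.08730358 0.10029889] [ 15.38161753  89.98986916 -91.75895207] op 0.05608124221091045
shift cm [8.13 0.04 0.04]
turn [ 0.06  0.01 -0.  ]
[0.51103295 0.08730358 0.10029889] proj [260.10229154 180.84810382] [260.91691028 189.17288563]
```

View pics/c3.png

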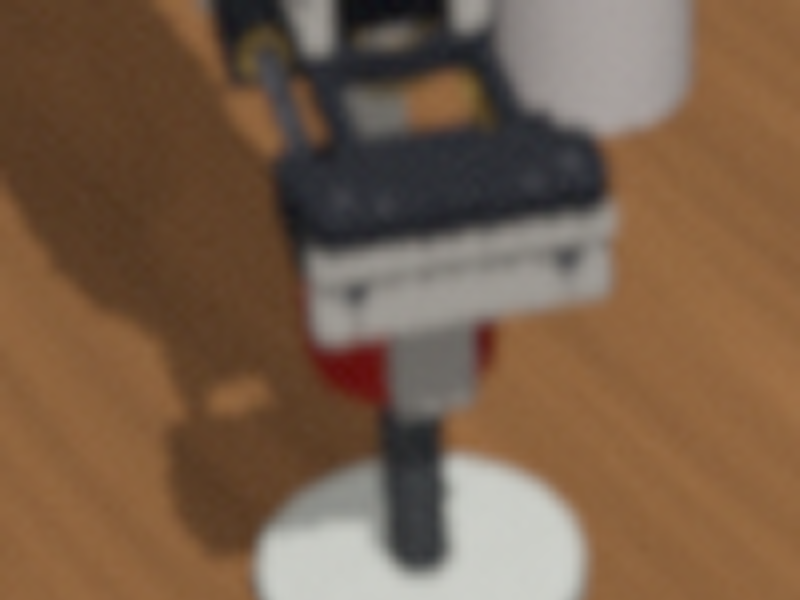

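The post's centreline (crop x≈412) lines up with the roll (310–495, centre ≈402), as the projection predicts, so I'll lower.

>>> servo_tool(deltas=[[[0,0,0],[0.7,0,0],4.5],[[0,0,0],[1.4,0,0],4.5],[[0,0,0],[2.1,0,0],4.5],[[0,0,0],[2.8,0,0],4.5],[[0,0,0],[3.5,0,0],4.5]])

```text
clock: 4.9
tool_pos: [0.5109, 0.0872, 0.0645]
orientation: [-27.0, 90.0, -134.2]
force: [0.5, 0.9, -0.8]
opening: 0.0557
```

>>> servo_tool(deltas=[[[0,0,0],[0.8,0,0],4.5],[[0,0,0],[1.6,0,0],4.5],[[0,0,0],[2.4,0,0],4.5],[[0,0,0],[3.2,0,0],4.5],[[0,0,0],[4.0,0,0],4.5]])

```text
clock: 5.4
tool_pos: [0.5109, 0.0872, 0.0238]
orientation: [-28.1, 90.0, -135.2]
force: [-0.4, 0.1, 0.2]
opening: 0.0559
```

>>> servo_tool(deltas=[[[0,0,0],[0.2,0,0],4.5],[[0,0,0],[0.3,0,0],4.5],[[0,0,0],[0.4,0,0],4.5],[[0,0,0],[0.4,0,0],4.5],[[0,0,0],[0.4,0,0],4.5]])

```text
clock: 5.9
tool_pos: [0.5105, 0.0869, 0.0207]
orientation: [-26.9, 89.9, -134.1]
force: [-5.3, -0.6, 12.5]
opening: 0.056
```

Contact at about 12 N, so the roll is seated. Opening now.

>>> servo_tool(deltas=[[[0,0,0],[-0.1,0,0],6.5],[[0,0,0],[-0.1,0,0],7.4],[[0,0,0],[-0.1,0,0],7.4],[[0,0,0],[-0.1,0,0],7.4],[[0,0,0],[-0.1,0,0],7.4]])

```text
clock: 6.4
tool_pos: [0.5104, 0.0869, 0.0216]
orientation: [-30.1, 89.9, -137.3]
force: [-0.7, 0.1, 1.3]
opening: 0.0737
```

>>> servo_tool(deltas=[[[0,0,0],[-0.5,0,0],7.4],[[0,0,0],[-1.2,0,0],7.4],[[0,0,0],[-2.0,0,0],7.4],[[0,0,0],[-2.5,0,0],7.4],[[0,0,0],[-2.5,0,0],7.4]])

```text
clock: 6.9
tool_pos: [0.5112, 0.0873, 0.0478]
orientation: [116.8, 89.9, 9.6]
force: [-0.6, 0.3, 0.2]
opening: 0.074
```

Run:
```python
from h import *
b=snap('side','side4');snap('top','top4')
toolmove([.511,.087,.043],[0,90,-107.2])
b=cv2.resize(b['image'][150:235,210:310],(700,595),interpolation=2)
cv2.imwrite('pics/c4.png',b[:,:,::-1])
```

```text
t 7.0 tcp [0.51056323 0.08699785 0.04685405] [ -23.43145597   89.96941027 -130.56482314] op 0.07441364276518943
shift cm [ 0.39  0.04 -0.01]
turn [0.07 0.03 0.01]
```

View pics/c4.png

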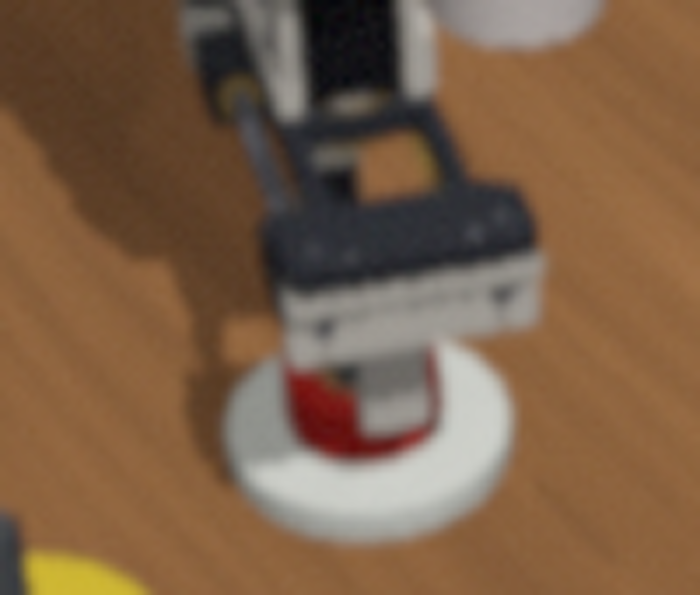

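The roll sits flat on the white foot, round the post (crop 290–440, 370–460), and the open fingers are above it. Now grip the post.

>>> servo_tool(deltas=[[[0,0,0],[0.3,0,0],6.0],[[0,0,0],[0.3,0,0],4.0],[[0,0,0],[0.3,0,0],1.0],[[0,0,0],[0.3,0,0],0.8],[[0,0,0],[0.3,0,0],0.8]])

```text
clock: 7.5
tool_pos: [0.5105, 0.087, 0.0437]
orientation: [-27.7, 90.0, -134.8]
force: [-0.1, 0.4, -0.5]
opening: 0.0397
```

>>> servo_tool(deltas=[[[0,0,0],[0,0,0],0.8],[[0,0,0],[0,0,0],0.8],[[0,0,0],[0,0,0],0.8],[[0,0,0],[0,0,0],0.8],[[0,0,0],[0,0,0],0.8]])

```text
clock: 8.0
tool_pos: [0.5105, 0.0869, 0.0437]
orientation: [-25.7, 89.9, -132.8]
force: [0.2, -0.2, -0.8]
opening: 0.0188
```

>>> servo_tool(deltas=[[[0,0,0],[-0.3,0,0],0.8],[[0,0,0],[-0.8,0,0],0.8],[[0,0,0],[-1.5,0,0],0.8],[[0,0,0],[-2.3,0,0],0.8],[[0,0,0],[-3.0,0,0],0.8]])

```text
clock: 8.5
tool_pos: [0.5107, 0.0871, 0.0747]
orientation: [13.3, 90.0, -93.8]
force: [-0.2, -0.0, -3.1]
opening: 0.0194
```

Run:
```python
from h import *
b=snap('side','side5')
toolmove([.511,.087,.19],[0,90,-107.2]); print(ctrl.get_obs()['force'])
b=cv2.resize(b['image'][140:235,210:310],(620,590),interpolation=2)
cv2.imwrite('pics/c5.png',b[:,:,::-1])
```

```text
t 8.55 tcp [0.51138332 0.08728578 0.07579674] [117.3624709   89.9083866   10.24600555] op 0.019638723431279703
shift cm [-1.142e+01 -1.000e-02  3.000e-02]
turn [ 0.08 -0.04 -0.08]
[ 1.76192346  0.98880576 -2.11380565]
```

View pics/c5.png

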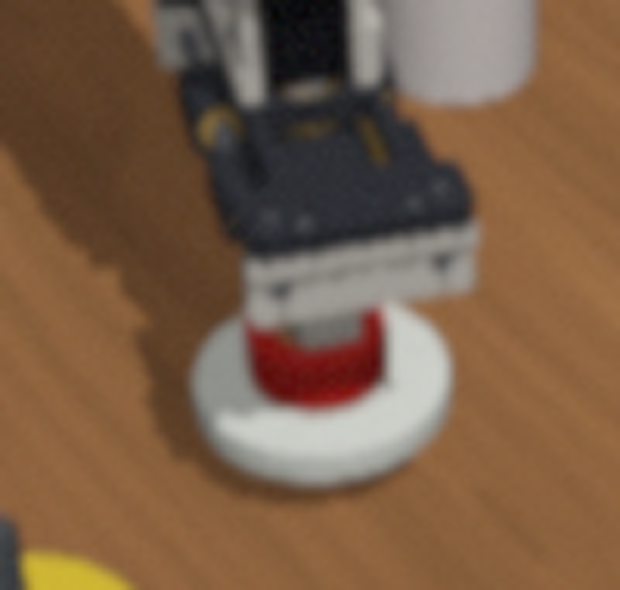

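The caddy is clear of the desk and level, with the roll seated. I'll lift further.

>>> servo_tool(deltas=[[[0,0,0],[-1.0,0,0],0.8],[[0,0,0],[-2.2,0,0],0.8],[[0,0,0],[-3.4,0,0],0.8],[[0,0,0],[-4.6,0,0],0.8],[[0,0,0],[-5.5,0,0],0.8]])

```text
clock: 9.05
tool_pos: [0.5116, 0.0874, 0.1323]
orientation: [124.5, 89.8, 17.4]
force: [0.5, -0.2, -2.7]
opening: 0.0192
```

>>> servo_tool(deltas=[[[0,0,0],[-1.2,0,0],0.8],[[0,0,0],[-2.6,0,0],0.8],[[0,0,0],[-4.0,0,0],0.8],[[0,0,0],[-5.0,0,0],0.8],[[0,0,0],[-5.5,0,0],0.8]])

```text
clock: 9.55
tool_pos: [0.5118, 0.0876, 0.1885]
orientation: [129.0, 89.8, 21.9]
force: [0.5, 0.2, -2.8]
opening: 0.0189
```

>>> servo_tool(deltas=[[[0,0,0],[0,0,0],0.8],[[0,0,0],[0,0,0],0.8],[[0,0,0],[0,0,0],0.8],[[0,0,0],[0,0,0],0.8],[[0,0,0],[0,0,0],0.8]])

```text
clock: 10.05
tool_pos: [0.5116, 0.0875, 0.188]
orientation: [126.5, 89.8, 19.4]
force: [0.3, -0.8, -2.3]
opening: 0.0192
```

Run:
```python
from h import *
b=snap('side','side6')
o=ctrl.get_obs(); print(o['clock'],o['tool_pos'],o['force'],o['opening'],abs(o['qvel']).max())
c=o['tool_pos']-[0,0,.0437]; t=np.linspace(0,2*np.pi,100)
im=b['image'].copy()
print('foot proj y range',[ (f([proj(b,c+[.05*np.cos(u),.05*np.sin(u),0]) for u in t],axis=0)) for f in(np.min,np.max)])
cv2.imwrite('pics/c6.png',cv2.resize(im[80:230,190:340],(600,600),interpolation=2)[:,:,::-1])
```

```text
10.1 [0.51163077 0.08748632 0.18812814] [ 0.2680698  -0.63694063 -3.32261784] 0.01927390111500001 0.1304636270849976
foot proj y range [array([236.96800099, 152.92190586]), array([281.21988572, 178.12530794])]
```

View pics/c6.png

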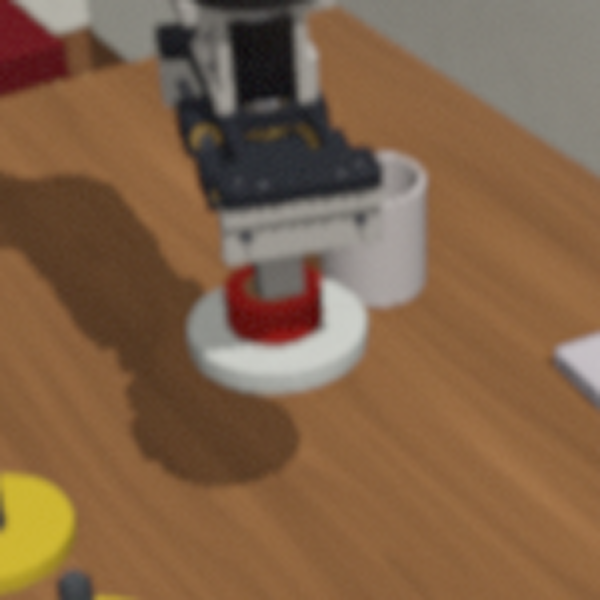

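The foot's lower edge is at row ≈177.5, and 178.1 was predicted for an underside about 144 mm up. It is level and the roll is seated, so I'm handing in.

```bash
python3 -c "
from h import *
print(ctrl.close_job()); o=ctrl.get_obs(); print(o['clock'],o['tool_pos'],o['opening'],o['force'])"
```

```text
the job is handed in; nothing more can be done
None
the job is handed in; nothing more can be done
```

The red roll is on the white caddy's post, flat on its foot. The arm is holding the loaded caddy in the air by the post, and I handed the job in at about 10 s with no verdict given.

- **Seating:** lowering the roll gave a push of about 12 N at the bottom. After I opened the fingers, the picture showed it flat on the foot, round the post.
- **Final hold:** the foot's underside is about 144 mm above the desk, and the picture matches that to within a pixel. The caddy looks level, the arm is still, and the force reading shows about 3 N of weight carried.
- **Odd reading:** the fingers read about 19 mm open on the 20 mm post. The lift held without visible slip, so I left it.
- **Other objects:** I never moved near the blue roll, mug or book, but I did not measure their positions again at the end.

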